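# Open the sanitising-tablet jar at the tin packing bench

### The arm

A 7-joint arm with a two-finger parallel gripper is mounted at the origin on the work surface. World frame = base frame: x ahead of the robot, y to its left, z up, the work surface at z = 0. Lengths are in m, angles in rad, forces in N, time in s.
With the tool pointing down it reaches from about 0.4 to 0.85 m from the base axis. Payload 4.5 kg.
Tool frame: the origin (TCP) lies at the very end of the fingers, on their centre line; the grasp point (between the pads) lies 19 mm behind it; z points along the fingers, y is the line along which they close (so a half turn about z gives the same grasp; the last joint's range is limited). The gripper opens to 85 mm and grips with 20 to 120 N. Pads are 22 mm wide; open, the fingers measure 114 mm over their backs; the gripper's body (76 mm by 85 mm) begins 54 mm behind the grasp point. The pads swing forward as they close: fully open they stand 13 mm farther back than shut.
Start: joints at [1.162, 0.689, -0.195, 1.565, 0.157, 0.902, -0.215], TCP at [0.268, -0.565, 0.231] pointing down, gripper open.
Joint ranges: [-3.01, 3.01], [-0.46, 2.08], [-1.47, 1.51], [0.13, 2.56], [-1, 4.14], [0.04, 2.09], [-2.66, 2.66]. Speed limits (rad/s): [2.57, 2.57, 3.14, 3.14, 3.14, 3.14, 3.14].

### API

Orientations are given as a unit quaternion [x, y, z, w].
In Python, from cell import get_state, camera, get_calibration, finish_job gives the robot as it stands.
- The arm moves only by the tool drive_tool, never from a script. Its argument "targets" is a list of rows, each an object of numbers: "tx", "ty", "tz": the shift along the tool's x, y, z in mm; "ax", "ay", "az": the turn, a rotation vector about the tool's x, y, z in degrees; "gripper": the opening, from 0 (shut) to 1 (fully open). In form: [{"tx": .., "ty": .., "tz": .., "ax": .., "ay": .., "az": .., "gripper": ..}, ...]. A call has 1 to 12 rows; each row is the pose to reach, as a shift and turn from the pose commanded when the call began, along the tool's axes at that moment; what a row does not reach only later rows make up. A row lasts 1/10 s, in which the tool goes at most 50 mm and 8.59 degrees, less where a joint would pass 70% of its speed; a pose out of reach is approached as far as the arm can. A call with a gripper value outside its range is refused whole. The fingers move at their own pace and stop on an object; "newtons" is the grip in N (left out, the last holds). Time passes only in rows, so rows that repeat a pose let the fingers close. It gives the time, the measured TCP pose, the force, the opening and the grip force at its end, in the units of the state.
- get_state(): the state, without advancing time (a new reading comes with each control period).
- camera(name): name is "scene" or "top"; returns the picture (400x640x3 uint8, red, green, blue); there is no depth.
- get_calibration(name): a dict with "mtx" (3x3 intrinsics, pixels), "dist" ([k1, k2, p1, p2, k3] as OpenCV has them; the pictures are not rectified), "cam_to_world" (4x4, takes a point from camera to world coordinates). Camera axes: x right, y down, z forward; pixel columns grow to the right and rows downward; lengths in m; the calibration is good to about 2 mm. A picture is of the moment at which its call begins. get_calibration takes no time and is no camera call.
- finish_job(): hands the job in; it is judged then, once.
The state is a dict: "clock": time; "joint_pos": joint angles; "joint_velocities": joint speeds; "effort": joint torques, N m; "position": TCP position; "eef_rot": TCP orientation; "force": force on the tool from outside, world axes, zero at the start; "wrist_torque": the same for the moment, N m; "finger_gap": opening from 0.0 (shut) to 1.0 (fully open); "gripper_force": force on a finger pad.
Only numpy, scipy, OpenCV 4.12 (cv2) and the standard library are available. Lean on these libraries where they do the work, as an engineer would, in place of code of your own. Each camera call takes 0.05 s, during which the arm holds its last target. There are 200 camera calls.

### The job

Open the tablet jar in the bracket: press its child-resistant cap down and, keeping it pressed, turn it anticlockwise (seen from above) past its ratchet, about a fifth of a turn, until it is free; do not force it. Lift the cap off and set it down, not dropped, flat and right way up in the shallow steel tray, and let go. Leave everything else on the bench where it stands.

Things in the scene. Friction and masses are not known exactly. Their poses are not given: they have to be found in the camera images.
- jar: White plastic tablet jar, 110 mm across, standing in a steel bracket (plate 150 x 130 mm, 4 mm thick, two 52 mm high side cheeks) screwed to the bench: it cannot move or turn. Origin: on the jar's axis at bench level; z up, x and y turn with the bracket.
- jar_shoulder (a point): Point on the jar's axis at its shoulder, 100 mm above the bench. The locked cap's lower edge hovers 8.5 mm above it; pressed 8.5 mm the cap meets the shoulder and stops.
- jar_mouth (a point): Centre of the jar's mouth, 130 mm above the bench, hidden under the cap: top of a neck of 49 mm diameter with a locking track 63 mm across. A freed cap is clear of the neck once raised 25 mm.
- cap: Grey child-resistant cap, 70 mm high, about 0.1 kg, in two steps: skirt 76 mm across and 40 mm high, open below, with a ribbed round grip on top. Origin: on its axis at the skirt's lower edge; z up, x turns with the cap. Locked at the start: origin 108.5 mm above the bench, x along the jar's x within a few degrees.
- cap_grip (a point): Middle of the cap's round grip (50 mm across, 30 mm high), 55 mm above the cap's origin. Free after turning anticlockwise from above by 60 to 76 degrees (best 68; solid stop at 76), pressed all the way; let up there, the cap rises some 3 mm above its locked height and lifts straight off. Elsewhere it cannot be lifted.
- cap_ring (a point): Centre of the skirt's flat top, 40 mm above the cap's origin; the ring round the grip, 13 mm wide, can take pressing fingertips. Spring: 5 N to start, 13 N at 8 mm down. To pass the two ratchet teeth keep it 6 to 8 mm down (the teeth are 5 mm deep); pressed much less it turns only a few degrees; let up half way (about 32 degrees) it locks again and must be pressed again.
- tray_in (a point): Shallow open steel tray fixed to the bench, 150 x 130 mm outside, 16 mm high, walls 4 mm; this point is the centre of its inner floor, 4 mm above the bench; x along its long side, z up.
- plain_jar: Bystander: white jar, 90 mm across, 108 mm high, with a plain flat grey lid, loose on the bench; origin at the centre of its underside.
- tape_roll: Bystander: roll of tape, 96 mm across, 45 mm high, lying flat; origin at the centre of its underside.
- scraper: Bystander: scraper with a flat blade, 170 mm long, lying along its x axis; origin at its underside near the middle.
- spray_bottle: Bystander: clear spray bottle with a white head, 68 mm across, 193 mm high; origin at the centre of its underside.
- tin_left: Bystander: round cream biscuit tin with dark red lid, 147 mm across, 68 mm high, at the far left; origin at the centre of its underside.
- tin_right: Bystander: the same tin at the far right.
- carton: Bystander: cardboard carton 160 x 200 x 100 mm at the left; origin at the centre of its underside.
Things that resemble listed ones, but are neither listed nor needed, are in the scene too. Leave any blue look-alike of the cap alone. What is shaped like the part that bears tray_in but green is not meant.

How it is judged:
On the way, in this order (a step that is already met when the one before it is completed fails the run):
1. the locked cap is pressed down by at least 4 mm (z of cap in the frame of jar below 0.1045 m and angle between the x axis of cap and the x axis of jar, either way round below 0.25 rad), for 0.05 s.
2. still on the jar, it has been turned past both ratchet teeth (by more than 54 degrees) (z of cap in the frame of jar below 0.115 m and horizontal distance between cap and jar below 0.006 m and angle between the x axis of cap and the x axis of jar, either way round above 0.95 rad), for 0.1 s.
3. the cap is lifted clear of the neck (z of cap in the frame of jar above 0.135 m), for 0.05 s.
4. still held, the cap is lowered to within 10 mm of the tray's floor (z of cap in the frame of tray_in below 0.01 m and horizontal distance between cap and tray_in below 0.045 m and contact force between the fingers and cap above 0.5 N), for 0.05 s.
At the end, for the whole second after the job is handed in: The cap rests on the tray's floor (within 3 mm), right way up (within 3.4 degrees), its axis within 45 mm of the tray's centre, released and at rest (horizontal distance between cap and tray_in below 0.045 m and z of cap in the frame of tray_in between -0.003 and 0.003 m and angle between cap's own z axis and vertical below 0.06 rad and linear speed of cap below 0.02 m/s and angular speed of cap below 0.2 rad/s); the robot touches nothing.
It fails at once if the cap is forced: more than 130 N between cap and jar (contact force between cap and jar above 130 N).
It fails at once if a bystander (plain jar, tape roll, scraper, spray bottle, either tin or the carton) is moved by more than 25 mm (distance of any of plain_jar, tape_roll, scraper, spray_bottle, tin_left, tin_right, carton from where it was at the start of the episode above 0.025 m).
It also fails if it takes over 51 s, if anything falls off the work surface, if the arm or the gripper's body presses on something with over 40 N, if the wrist force passes 120 N, or if a joint passes its speed limit or range.

## Working session

There is one attempt and no reset: what is moved stays moved. The work goes in short steps, Python scripts to look and compute and a tool call to move; the robot and the scene stay as the last step left them, time stands still between calls to the robot, and variables do not carry over. Pictures are saved under pics/ and viewed, at most 10 in all, crops included, and the job is handed in when it is done.

Besides the shell and the picture viewer there is one more tool, called as name([rows], argument=value, ...), one row to a line, values as JSON. drive_tool: Moves the arm, as the interface text tells. Its arguments: {"type":"object","properties":{"targets":{"type":"array"},"newtons":{"type":"number"}},"required":["targets"]}

```bash
mkdir -p pics; ls; python3 - <<'E'
from cell import *
import cv2,numpy as np
for n in("scene","top"):
    im=camera(n); cv2.imwrite(f"pics/{n}0.png",im[:,:,::-1]); c=get_calibration(n); print(n,np.round(c["mtx"],1).tolist(),c["dist"],np.round(c["cam_to_world"],3).tolist())
s=get_state();print(s)
E
```

```text
pics
scene [[470.4, 0.0, 322.8], [0.0, 470.4, 197.0], [0.0, 0.0, 1.0]] [-0.05945466  0.          0.          0.          0.        ] [[-0.707, 0.582, -0.401, 1.232], [0.707, 0.569, -0.42, 0.706], [-0.017, -0.581, -0.814, 1.466], [0.0, 0.0, 0.0, 1.0]]
top [[511.9, 0.0, 310.8], [0.0, 511.9, 200.7], [0.0, 0.0, 1.0]] [-0.16564349  0.          0.          0.          0.        ] [[0.02, -0.991, 0.134, 0.345], [-1.0, -0.021, -0.01, 0.018], [0.013, -0.133, -0.991, 1.812], [0.0, 0.0, 0.0, 1.0]]
{'clock': 0.1, 'joint_pos': array([ 1.16180708,  0.68994173, -0.19449557,  1.56624   ,  0.15725473,
        0.90249758, -0.2150853 ]), 'joint_velocities': array([-7.69297465e-04, -2.39597195e-03, -5.50694509e-04, -1.52106757e-03,
        5.77357799e-05,  5.77603833e-04,  1.87432456e-04]), 'effort': array([-3.19291510e-03, -5.40597510e+01, -1.27107628e+00, -1.58984417e+01,
        9.45670065e-03,  4.44814374e-03, -1.85287877e-05]), 'position': array([ 0.26749418, -0.56421329,  0.23053765]), 'eef_rot': array([ 9.75586967e-01,  2.19611806e-01, -2.35422638e-04, -8.18044678e-04]), 'force': array([-0.47477122, -0.28903617,  0.24417485]), 'wrist_torque': array([ 0.013058  , -0.02153894,  0.00995142]), 'gripper_force': 0.0, 'finger_gap': 0.9999357311884715}
```

View pics/scene0.png

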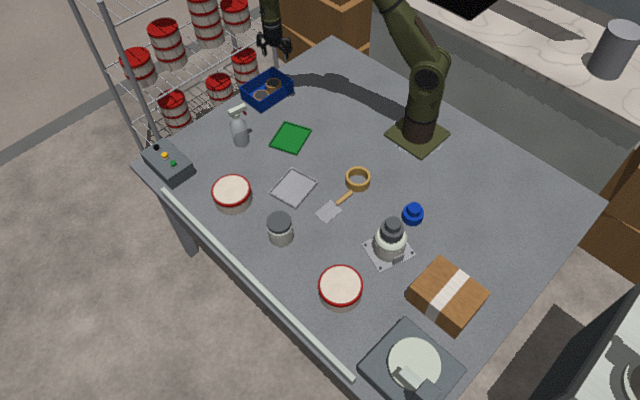

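View pics/top0.png

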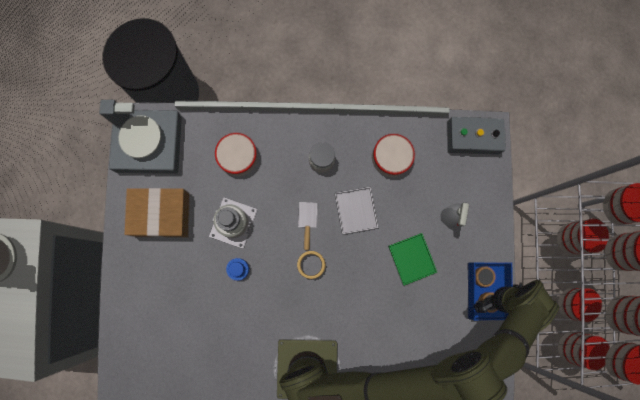

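```bash
cat > h.py <<'E'
import numpy as np,cv2
from cell import *
def ray(n,uv):
    c=get_calibration(n);p=cv2.undistortPoints(np.array([[uv]],float),np.array(c["mtx"]),np.array(c["dist"]))[0,0]
    T=np.array(c["cam_to_world"]);return T[:3,3],T[:3,:3]@np.array([p[0],p[1],1])
def onplane(n,uv,z):
    o,d=ray(n,uv);return o+d*(z-o[2])/d[2]
def proj(n,P):
    c=get_calibration(n);T=np.linalg.inv(np.array(c["cam_to_world"]))
    return cv2.projectPoints(np.array(P,float).reshape(-1,3),cv2.Rodrigues(T[:3,:3])[0],T[:3,3],np.array(c["mtx"]),np.array(c["dist"]))[0][:,0]
E
python3 - <<'E'
from h import *
t=cv2.imread("pics/top0.png");s=cv2.imread("pics/scene0.png")
a=cv2.resize(t[190:260,195:265],None,fx=5.6,fy=5.6,interpolation=cv2.INTER_CUBIC)
b=cv2.resize(s[205:275,355:425],None,fx=5.6,fy=5.6,interpolation=cv2.INTER_CUBIC)
cv2.imwrite("pics/crop1.png",np.hstack([a,b]))
for n,uv,z in[("top",(229,217),.1785),("scene",(393,226),.1785),("top",(357,210),.016),("scene",(294,187),.016)]: print(n,onplane(n,uv,z))
E
```

```text
top [0.50681089 0.26245745 0.1785    ]
scene [0.52045801 0.2832048  0.1785    ]
top [ 0.55742372 -0.16513264  0.016     ]
scene [ 0.56138564 -0.15614963  0.016     ]
```

View pics/crop1.png

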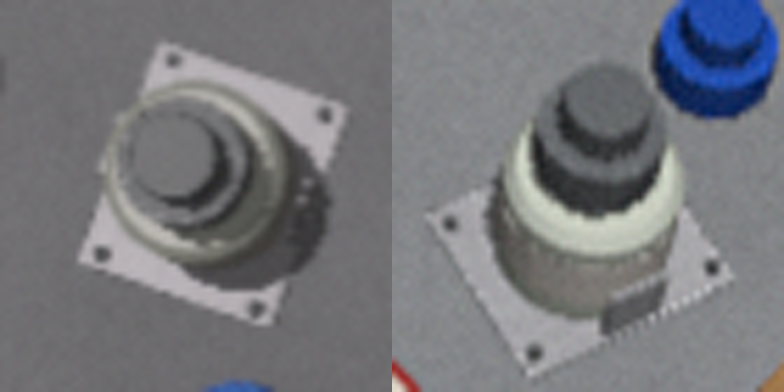

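```bash
python3 - <<'E'
from h import *
f=lambda p,o:((p[0]+.5)/5.6-.5+o[0],(p[1]+.5)/5.6-.5+o[1])
T=(195,190);S=(355,205)
C=[onplane("top",f(p,T),.004) for p in[(162,42),(348,103),(272,325),(78,263)]]
print("plate",np.round(C,4).tolist(),"ctr",np.mean(C,0),[np.linalg.norm(C[i]-C[i-1]).round(3) for i in range(4)])
D=[onplane("scene",f(p,S),.004) for p in[(36,212),(142,376),(341,276)]]
print("sc",np.round(D,4).tolist(),[(D[0]+D[2])/2], np.linalg.norm(D[0]-D[1]),np.linalg.norm(D[2]-D[1]))
print("grip top",onplane("top",f((170,157),T),.1785),onplane("scene",f((215,104),S),.1785))
# mask of grip top
for n,o,seed in(("top",T,(225,218)),("scene",S,(393,223))):
    im=cv2.cvtColor(cv2.imread(f"pics/{n}0.png"),cv2.COLOR_BGR2GRAY)
    print(n);print(im[seed[1]-12:seed[1]+13,seed[0]-12:seed[0]+13])
# steel tray
hsv=cv2.cvtColor(cv2.imread("pics/top0.png"),cv2.COLOR_BGR2HSV)
for n,c in(("top",(357,210)),("scene",(294,187))):
    im=cv2.imread(f"pics/{n}0.png").astype(int);g=im.sum(2)/3
    bg=np.median(g[c[1]-40:c[1]+40,c[0]-40:c[0]+40]);m=(abs(g-bg)>9).astype(np.uint8)
    m=cv2.morphologyEx(m,cv2.MORPH_CLOSE,np.ones((5,5)));m=cv2.morphologyEx(m,cv2.MORPH_OPEN,np.ones((5,5)))
    k,l,st,ce=cv2.connectedComponentsWithStats(m);i=l[c[1],c[0]]
    r=cv2.minAreaRect(np.argwhere(l==i)[:,::-1].astype(np.float32));B=[onplane(n,p,.016) for p in cv2.boxPoints(r)]
    print(n,bg,st[i],r,"ctr",np.mean(B,0),onplane(n,ce[i],.008),[np.linalg.norm(B[j]-B[j-1]).round(3) for j in range(4)])
E
```

```text
plate [[0.5951, 0.3112, 0.004], [0.5585, 0.1908, 0.004], [0.4166, 0.2343, 0.004], [0.4527, 0.3592, 0.004]] ctr [0.50574653 0.2738552  0.004     ] [np.float64(0.15), np.float64(0.126), np.float64(0.148), np.float64(0.13)]
sc [[0.5569, 0.1891, 0.004], [0.5969, 0.3134, 0.004], [0.4572, 0.357, 0.004]] [array([0.50703798, 0.27302525, 0.004     ])] 0.1306248624160118 0.14630882807528964
grip top [0.50449608 0.27548962 0.1785    ] [0.51222056 0.27618743 0.1785    ]
top
[[114 114 112 110 110 109 124 150 155 147 143 144 149 153 162 167 168 168
  165 158 148 137 132 137 149]
 [114 113 112 111 110 111 119 147 142 141 147 147 143 135 133 138 144 155
  169 171 172 169 152 136 132]
 [110 113 111 109 109 114 125 141 148 138 124 123 122 117 118 121 126 126
  133 135 157 176 176 168 148]
 [111 113 111 114 115 128 130 124 123 121 116 114 116 116 113 117 118 119
  117 116 130 151 171 177 174]
 [112 114 121 137 138 134 124  98 111 113 106 109 112 108  98 101 109 115
  114 118 121 123 126 152 177]
 [113 116 129 148 139 126 116 110 106 114 115 113 115 115 110 111 104  95
  104 115 119 113 108 109 146]
 [1
[... 4518 characters left out ...]

 [ 45  47  48  50  54  79  99 106 105 105 112 105 103 103 113 110 108 118
   95  66  52  76 196 207 186]]
top 110.0 [ 335  187   43   48 1622] ((356.0323181152344, 210.78750610351562), (44.17579650878906, 37.787296295166016), 80.21759033203125) ctr [ 0.55495637 -0.16188858  0.016     ] [ 0.55642162 -0.16245758  0.008     ] [np.float64(0.157), np.float64(0.135), np.float64(0.157), np.float64(0.134)]
scene 133.0 [ 270  168   48   41 1183] ((293.3385314941406, 187.41635131835938), (32.90464782714844, 42.43199920654297), 41.423667907714844) ctr [ 0.56236009 -0.15821848  0.016     ] [ 0.56220612 -0.16020827  0.008     ] [np.float64(0.141), np.float64(0.187), np.float64(0.149), np.float64(0.179)]
```

```bash
cat >> h.py <<'E'
from scipy.spatial.transform import Rotation as R
def goal(p,yaw_y):
    "tool shift/turn to world TCP p, straight down, tool y at azimuth yaw_y (deg)"
    s=get_state();Rc=R.from_quat(s["eef_rot"]);a=np.radians(yaw_y)
    y=np.array([np.cos(a),np.sin(a),0]);z=np.array([0,0,-1.])
    Rt=R.from_matrix(np.c_[np.cross(y,z),y,z])
    print("t",np.round(Rc.inv().apply(np.array(p)-s["position"])*1000,1),"a",np.round((Rc.inv()*Rt).as_rotvec(degrees=True),2))
E
python3 - <<'E'
from h import *
goal((.42,-.3,.27),-50);goal((.52,0,.27),-28);goal((.5065,.2745,.27),-5.5)
E
```

```text
t [ 251.  -173.4  -39.2] a [-1.000e-01 -1.000e-02 -1.463e+01]
t [ 469.9 -401.7  -38.8] a [-1.000e-01 -3.000e-02 -3.663e+01]
t [ 575.3 -655.5  -38.4] a [-9.000e-02 -5.000e-02 -5.913e+01]
```

drive_tool([
  {"tx":40,"ty":-25,"tz":-20,"az":-3,"gripper":1},
  {"tx":80,"ty":-55,"tz":-39,"az":-6,"gripper":1},
  {"tx":122,"ty":-82,"tz":-39,"az":-8,"gripper":1},
  {"tx":165,"ty":-110,"tz":-39,"az":-10,"gripper":1},
  {"tx":208,"ty":-140,"tz":-39,"az":-12,"gripper":1},
  {"tx":251,"ty":-173,"tz":-39,"az":-15,"gripper":1},
  {"tx":285,"ty":-208,"tz":-39,"az":-19,"gripper":1},
  {"tx":320,"ty":-243,"tz":-39,"az":-22,"gripper":1},
  {"tx":355,"ty":-278,"tz":-39,"az":-26,"gripper":1},
  {"tx":390,"ty":-313,"tz":-39,"az":-30,"gripper":1},
  {"tx":425,"ty":-350,"tz":-39,"az":-34,"gripper":1},
  {"tx":455,"ty":-385,"tz":-39,"az":-37,"gripper":1},
])

```text
invalid input
```

```bash
python3 - <<'E'
from h import *
s=get_state();print(s["joint_pos"],s["position"],s["clock"]);goal((.5065,.2745,.23),-5.5)
E
```

```text
[ 1.16180708  0.68994173 -0.19449557  1.56624     0.15725473  0.90249758
 -0.2150853 ] [ 0.26749418 -0.56421329  0.23053765] 0.1
t [ 575.3 -655.4    1.6] a [-9.000e-02 -5.000e-02 -5.913e+01]
```

drive_tool([
  {"tx":40,"ty":-25,"tz":-20,"ax":0,"ay":0,"az":-3,"gripper":1},
  {"tx":80,"ty":-55,"tz":-39,"ax":0,"ay":0,"az":-6,"gripper":1},
  {"tx":122,"ty":-82,"tz":-39,"ax":0,"ay":0,"az":-8,"gripper":1},
  {"tx":165,"ty":-110,"tz":-39,"ax":0,"ay":0,"az":-10,"gripper":1},
  {"tx":208,"ty":-140,"tz":-39,"ax":0,"ay":0,"az":-12,"gripper":1},
  {"tx":251,"ty":-173,"tz":-39,"ax":0,"ay":0,"az":-15,"gripper":1},
  {"tx":285,"ty":-208,"tz":-39,"ax":0,"ay":0,"az":-19,"gripper":1},
  {"tx":320,"ty":-243,"tz":-39,"ax":0,"ay":0,"az":-22,"gripper":1},
  {"tx":355,"ty":-278,"tz":-39,"ax":0,"ay":0,"az":-26,"gripper":1},
  {"tx":390,"ty":-313,"tz":-39,"ax":0,"ay":0,"az":-30,"gripper":1},
  {"tx":425,"ty":-350,"tz":-39,"ax":0,"ay":0,"az":-34,"gripper":1},
  {"tx":455,"ty":-385,"tz":-39,"ax":0,"ay":0,"az":-37,"gripper":1},
])

```text
clock: 1.3
position: [0.5125, -0.0263, 0.2701]
eef_rot: [0.855, 0.519, -0.0, 0.0]
force: [1.3, -0.4, 0.2]
finger_gap: 0.995
gripper_force: 0.0
```

```bash
python3 - <<'E'
from h import *
s=get_state();print(s["joint_pos"],s["position"],s["clock"]);goal((.5065,.2745,.23),-5.5)
E
```

```text
[ 0.20753279  0.50760128 -0.38253758  1.84304591  0.2468982   0.83765959
 -0.77768385] [ 0.51253112 -0.02633635  0.27011262] 1.3
t [ 264.1 -144.3   40.1] a [-0.0e+00  1.0e-02 -2.2e+01]
```

drive_tool([
  {"tx":40,"ty":-22,"tz":0,"ax":0,"ay":0,"az":-4,"gripper":1},
  {"tx":80,"ty":-44,"tz":0,"ax":0,"ay":0,"az":-8,"gripper":1},
  {"tx":120,"ty":-66,"tz":0,"ax":0,"ay":0,"az":-12,"gripper":1},
  {"tx":160,"ty":-88,"tz":0,"ax":0,"ay":0,"az":-16,"gripper":1},
  {"tx":200,"ty":-110,"tz":0,"ax":0,"ay":0,"az":-20,"gripper":1},
  {"tx":240,"ty":-131,"tz":20,"ax":0,"ay":0,"az":-22,"gripper":1},
  {"tx":264,"ty":-144,"tz":40,"ax":0,"ay":0,"az":-22,"gripper":1},
  {"tx":264,"ty":-144,"tz":40,"ax":0,"ay":0,"az":-22,"gripper":1},
  {"tx":264,"ty":-144,"tz":40,"ax":0,"ay":0,"az":-22,"gripper":1},
])

```text
clock: 2.2
position: [0.5064, 0.2723, 0.2294]
eef_rot: [0.741, 0.672, -0.001, 0.0]
force: [0.1, -0.3, 0.7]
finger_gap: 1.002
gripper_force: 0.0
```

```bash
python3 - <<'E'
from h import *
s=get_state();print(s["joint_pos"],s["position"],s["clock"]);goal((.5065,.2745,.155),-5.5)
im=camera("scene");cv2.imwrite("pics/s2.png",cv2.resize(im[150:290,320:480,::-1],None,fx=5,fy=4.2))
E
```

```text
[-0.31130646  0.65096757 -0.44779833  1.71215804  0.35330402  0.86178372
 -1.00956469] [0.50644067 0.27232347 0.2294434 ] 2.2
t [ 2.3 -0.  74.4] a [-0.08  0.1  -0.06]
```

View pics/s2.png

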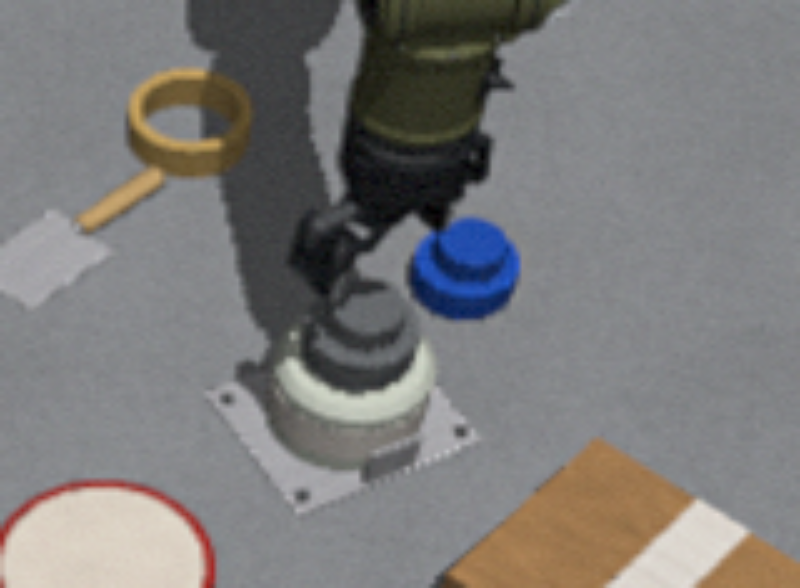

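drive_tool([
  {"tx":2,"ty":0,"tz":40,"ax":0,"ay":0,"az":0,"gripper":1},
  {"tx":2,"ty":0,"tz":65,"ax":0,"ay":0,"az":0,"gripper":1},
  {"tx":2,"ty":0,"tz":76,"ax":0,"ay":0,"az":0,"gripper":1},
  {"tx":2,"ty":0,"tz":76,"ax":0,"ay":0,"az":0,"gripper":1},
  {"tx":2,"ty":0,"tz":76,"ax":0,"ay":0,"az":0,"gripper":0.7},
  {"tx":2,"ty":0,"tz":76,"ax":0,"ay":0,"az":0,"gripper":0.7},
], newtons=20)

```text
clock: 2.85
position: [0.5083, 0.2749, 0.1559]
eef_rot: [0.741, 0.671, 0.001, 0.0]
force: [0.3, -0.7, 0.5]
finger_gap: 0.705
gripper_force: 0.0
```

drive_tool([
  {"tx":0,"ty":0,"tz":0,"ax":0,"ay":0,"az":0,"gripper":0.4},
  {"tx":0,"ty":0,"tz":0,"ax":0,"ay":0,"az":0,"gripper":0.4},
  {"tx":0,"ty":0,"tz":0,"ax":0,"ay":0,"az":0,"gripper":0.4},
  {"tx":0,"ty":0,"tz":0,"ax":0,"ay":0,"az":0,"gripper":0.4},
], newtons=20)

```text
clock: 3.25
position: [0.5079, 0.2749, 0.1551]
eef_rot: [0.741, 0.672, 0.001, 0.0]
force: [-0.2, -0.1, 4.8]
finger_gap: 0.575
gripper_force: 23.2
```

drive_tool([
  {"tx":0,"ty":0,"tz":0,"ax":0,"ay":0,"az":0,"gripper":0.4},
  {"tx":0,"ty":0,"tz":2,"ax":0,"ay":0,"az":0,"gripper":0.4},
  {"tx":0,"ty":0,"tz":4,"ax":0,"ay":0,"az":0,"gripper":0.4},
  {"tx":0,"ty":0,"tz":5,"ax":0,"ay":0,"az":0,"gripper":0.4},
  {"tx":0,"ty":0,"tz":5,"ax":0,"ay":0,"az":0,"gripper":0.4},
  {"tx":0,"ty":0,"tz":5,"ax":0,"ay":0,"az":0,"gripper":0.4},
], newtons=50)

```text
clock: 3.85
position: [0.5079, 0.275, 0.1504]
eef_rot: [0.741, 0.672, 0.001, 0.0]
force: [-0.3, -2.0, 8.6]
finger_gap: 0.567
gripper_force: 52.8
```

drive_tool([
  {"tx":0,"ty":0,"tz":1,"ax":0,"ay":0,"az":0,"gripper":0.4},
  {"tx":0,"ty":0,"tz":2,"ax":0,"ay":0,"az":0,"gripper":0.4},
  {"tx":0,"ty":0,"tz":2,"ax":0,"ay":0,"az":0,"gripper":0.4},
  {"tx":0,"ty":0,"tz":2,"ax":0,"ay":0,"az":0,"gripper":0.4},
])

```text
clock: 4.25
position: [0.5078, 0.275, 0.1486]
eef_rot: [0.741, 0.672, 0.001, 0.0]
force: [-0.8, -0.7, 10.9]
finger_gap: 0.566
gripper_force: 53.0
```

drive_tool([
  {"tx":0,"ty":0,"tz":1,"ax":0,"ay":0,"az":0,"gripper":0.4},
  {"tx":0,"ty":0,"tz":1.5,"ax":0,"ay":0,"az":0,"gripper":0.4},
  {"tx":0,"ty":0,"tz":1.5,"ax":0,"ay":0,"az":0,"gripper":0.4},
  {"tx":0,"ty":0,"tz":1.5,"ax":0,"ay":0,"az":0,"gripper":0.4},
  {"tx":0,"ty":0,"tz":1.5,"ax":0,"ay":0,"az":-4,"gripper":0.4},
  {"tx":0,"ty":0,"tz":1.5,"ax":0,"ay":0,"az":-8,"gripper":0.4},
  {"tx":0,"ty":0,"tz":1.5,"ax":0,"ay":0,"az":-12,"gripper":0.4},
  {"tx":0,"ty":0,"tz":1.5,"ax":0,"ay":0,"az":-12,"gripper":0.4},
  {"tx":0,"ty":0,"tz":1.5,"ax":0,"ay":0,"az":-12,"gripper":0.4},
])

```text
clock: 5.15
position: [0.5082, 0.2755, 0.1475]
eef_rot: [0.667, 0.745, 0.002, 0.0]
force: [-1.7, -1.1, 13.1]
finger_gap: 0.568
gripper_force: 53.2
```

```bash
python3 - <<'E'
from h import *
s=get_state();print(s["wrist_torque"],s["force"]);goal((.5078,.275,.147),62.5)
E
```

```text
[-0.22349853  0.15542144  0.06784943] [-1.67581015 -1.08033997 13.07705445]
t [-0.4 -0.5  0.5] a [ 2.000e-01  1.000e-02 -5.611e+01]
```

drive_tool([
  {"tx":0,"ty":0,"tz":0,"ax":0,"ay":0,"az":-4,"gripper":0.4},
  {"tx":0,"ty":0,"tz":0,"ax":0,"ay":0,"az":-8,"gripper":0.4},
  {"tx":0,"ty":0,"tz":0,"ax":0,"ay":0,"az":-12,"gripper":0.4},
  {"tx":0,"ty":0,"tz":0,"ax":0,"ay":0,"az":-16,"gripper":0.4},
  {"tx":0,"ty":0,"tz":0,"ax":0,"ay":0,"az":-20,"gripper":0.4},
  {"tx":0,"ty":0,"tz":0,"ax":0,"ay":0,"az":-24,"gripper":0.4},
  {"tx":0,"ty":0,"tz":0,"ax":0,"ay":0,"az":-28,"gripper":0.4},
  {"tx":0,"ty":0,"tz":0,"ax":0,"ay":0,"az":-28,"gripper":0.4},
])

```text
clock: 5.95
position: [0.507, 0.2759, 0.1474]
eef_rot: [0.466, 0.885, 0.001, -0.0]
force: [-3.2, -0.4, 14.0]
finger_gap: 0.569
gripper_force: 53.3
```

```bash
python3 - <<'E'
from h import *
s=get_state();print(s["wrist_torque"],s["force"],s["joint_pos"]);goal((.5078,.275,.147),62.5)
E
```

```text
[-0.12064908  0.56123612  0.13052341] [-3.19891629 -0.39503736 13.96243195] [-0.24325552  0.79319476 -0.58589623  1.78089489  0.61132169  0.75458918
 -0.54802313]
t [-1.1  0.1  0.4] a [  0.13  -0.03 -28.  ]
```

drive_tool([
  {"tx":0,"ty":0,"tz":0,"ax":0,"ay":0,"az":-4,"gripper":0.4},
  {"tx":0,"ty":0,"tz":0,"ax":0,"ay":0,"az":-8,"gripper":0.4},
  {"tx":0,"ty":0,"tz":0,"ax":0,"ay":0,"az":-12,"gripper":0.4},
  {"tx":0,"ty":0,"tz":0,"ax":0,"ay":0,"az":-16,"gripper":0.4},
  {"tx":0,"ty":0,"tz":0,"ax":0,"ay":0,"az":-20,"gripper":0.4},
  {"tx":0,"ty":0,"tz":0,"ax":0,"ay":0,"az":-24,"gripper":0.4},
  {"tx":0,"ty":0,"tz":0,"ax":0,"ay":0,"az":-28,"gripper":0.4},
  {"tx":0,"ty":0,"tz":0,"ax":0,"ay":0,"az":-28,"gripper":0.4},
  {"tx":0,"ty":0,"tz":0,"ax":0,"ay":0,"az":-28,"gripper":0.4},
])

```text
clock: 6.85
position: [0.5063, 0.2754, 0.1474]
eef_rot: [0.238, 0.971, 0.0, -0.0]
force: [-4.4, -2.8, 16.0]
finger_gap: 0.567
gripper_force: 53.5
```

```bash
python3 - <<'E'
from h import *
s=get_state();print(s["wrist_torque"],s["force"],s["joint_pos"]);goal((.5078,.275,.147),62.5)
E
```

```text
[-0.35477303  0.98104603  0.19977556] [-4.38876868 -2.81832842 15.97312918] [-0.17626839  0.82508571 -0.71572712  1.77845074  0.71964126  0.81928044
 -0.15811452]
t [-1.5  0.4  0.4] a [ 0.03 -0.02 -0.04]
```

drive_tool([
  {"tx":0,"ty":0,"tz":-2,"ax":0,"ay":0,"az":0,"gripper":0.4},
  {"tx":0,"ty":0,"tz":-4,"ax":0,"ay":0,"az":0,"gripper":0.4},
  {"tx":0,"ty":0,"tz":-6,"ax":0,"ay":0,"az":0,"gripper":0.4},
  {"tx":0,"ty":0,"tz":-8,"ax":0,"ay":0,"az":0,"gripper":0.4},
  {"tx":0,"ty":0,"tz":-10,"ax":0,"ay":0,"az":0,"gripper":0.4},
  {"tx":0,"ty":0,"tz":-12,"ax":0,"ay":0,"az":0,"gripper":0.4},
  {"tx":0,"ty":0,"tz":-13,"ax":0,"ay":0,"az":0,"gripper":0.4},
  {"tx":0,"ty":0,"tz":-13,"ax":0,"ay":0,"az":0,"gripper":0.4},
])

```text
clock: 7.65
position: [0.5069, 0.2743, 0.1586]
eef_rot: [0.239, 0.971, -0.0, -0.0]
force: [-2.9, 1.0, 2.0]
finger_gap: 0.57
gripper_force: 52.2
```

drive_tool([
  {"tx":0,"ty":0,"tz":-2,"ax":0,"ay":0,"az":0,"gripper":0.4},
  {"tx":0,"ty":0,"tz":-4,"ax":0,"ay":0,"az":0,"gripper":0.4},
  {"tx":0,"ty":0,"tz":-6,"ax":0,"ay":0,"az":0,"gripper":0.4},
  {"tx":0,"ty":0,"tz":-6,"ax":0,"ay":0,"az":0,"gripper":0.4},
])

```text
clock: 8.05
position: [0.507, 0.274, 0.1647]
eef_rot: [0.239, 0.971, -0.001, -0.0]
force: [-3.2, 0.6, 0.1]
finger_gap: 0.571
gripper_force: 51.9
```

Free (only a small downward load). Lift clear.

drive_tool([
  {"tx":0,"ty":0,"tz":-8,"ax":0,"ay":0,"az":0,"gripper":0.4},
  {"tx":0,"ty":0,"tz":-20,"ax":0,"ay":0,"az":0,"gripper":0.4},
  {"tx":0,"ty":0,"tz":-40,"ax":0,"ay":0,"az":0,"gripper":0.4},
  {"tx":0,"ty":0,"tz":-60,"ax":0,"ay":0,"az":0,"gripper":0.4},
  {"tx":0,"ty":0,"tz":-80,"ax":0,"ay":0,"az":0,"gripper":0.4},
  {"tx":0,"ty":0,"tz":-90,"ax":0,"ay":0,"az":0,"gripper":0.4},
  {"tx":0,"ty":0,"tz":-90,"ax":0,"ay":0,"az":0,"gripper":0.4},
])

```text
clock: 8.75
position: [0.5086, 0.2752, 0.257]
eef_rot: [0.239, 0.971, 0.002, 0.002]
force: [0.2, 0.9, -1.1]
finger_gap: 0.564
gripper_force: 52.0
```

```bash
python3 - <<'E'
from h import *
print(get_state()["force"]);goal((.5575,-.161,.25),20)
im=camera("scene");cv2.imwrite("pics/s3.png",cv2.resize(im[150:290,320:480,::-1],None,fx=5,fy=4.2))
E
```

```text
[ 0.21675871  0.91005055 -1.06598403]
t [-245.9 -363.6    6.2] a [ 0.27  0.07 42.33]
```

View pics/s3.png

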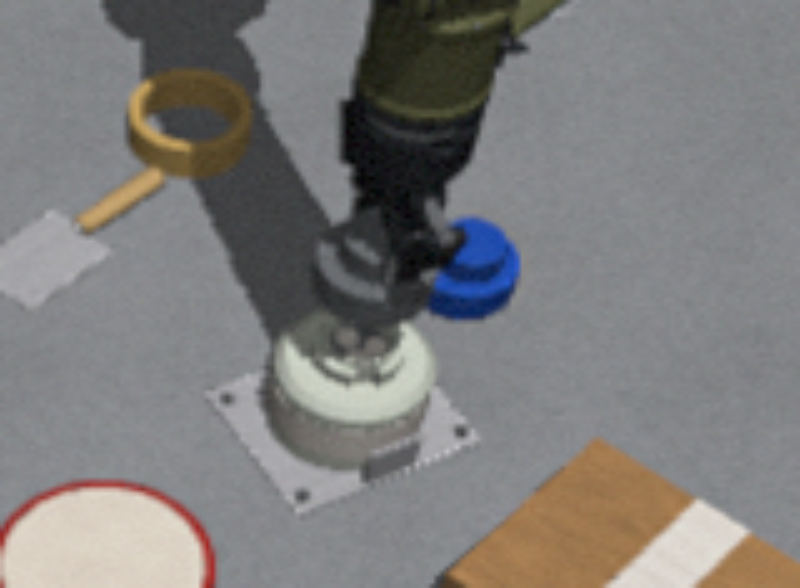

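drive_tool([
  {"tx":-20,"ty":-30,"tz":0,"ax":0,"ay":0,"az":3,"gripper":0.4},
  {"tx":-45,"ty":-65,"tz":0,"ax":0,"ay":0,"az":7,"gripper":0.4},
  {"tx":-70,"ty":-102,"tz":0,"ax":0,"ay":0,"az":11,"gripper":0.4},
  {"tx":-95,"ty":-139,"tz":0,"ax":0,"ay":0,"az":15,"gripper":0.4},
  {"tx":-120,"ty":-176,"tz":0,"ax":0,"ay":0,"az":20,"gripper":0.4},
  {"tx":-145,"ty":-213,"tz":0,"ax":0,"ay":0,"az":25,"gripper":0.4},
  {"tx":-170,"ty":-250,"tz":0,"ax":0,"ay":0,"az":30,"gripper":0.4},
  {"tx":-195,"ty":-287,"tz":0,"ax":0,"ay":0,"az":35,"gripper":0.4},
  {"tx":-218,"ty":-322,"tz":0,"ax":0,"ay":0,"az":40,"gripper":0.4},
  {"tx":-236,"ty":-348,"tz":0,"ax":0,"ay":0,"az":42,"gripper":0.4},
  {"tx":-246,"ty":-364,"tz":3,"ax":0,"ay":0,"az":42,"gripper":0.4},
  {"tx":-246,"ty":-364,"tz":6,"ax":0,"ay":0,"az":42,"gripper":0.4},
])

```text
clock: 10.0
position: [0.5554, -0.1666, 0.2471]
eef_rot: [0.574, 0.819, -0.002, -0.0]
force: [0.1, -0.6, -1.0]
finger_gap: 0.567
gripper_force: 52.0
```

drive_tool([
  {"tx":0,"ty":0,"tz":0,"ax":0,"ay":0,"az":0,"gripper":0.4},
  {"tx":0,"ty":0,"tz":0,"ax":0,"ay":0,"az":0,"gripper":0.4},
  {"tx":0,"ty":0,"tz":0,"ax":0,"ay":0,"az":0,"gripper":0.4},
])

```text
clock: 10.3
position: [0.5566, -0.1602, 0.2489]
eef_rot: [0.57, 0.822, 0.0, -0.0]
force: [-0.6, -0.1, -1.2]
finger_gap: 0.57
gripper_force: 52.0
```

```bash
python3 - <<'E'
from h import *
s=get_state();print(s["force"],s["position"]);goal((.5585,-.161,.075),20)
t=camera("top");im=camera("scene")
cv2.imwrite("pics/p4.png",np.hstack([cv2.resize(i[:,:,::-1],(400,400)) for i in(t[165:255,310:400],im[130:230,245:345])]))
E
```

```text
[-0.57319651 -0.09581907 -1.18800733] [ 0.55655026 -0.16016659  0.24894109]
t [ -1.6   1.5 173.9] a [ 0.02 -0.04  0.54]
```

View pics/p4.png

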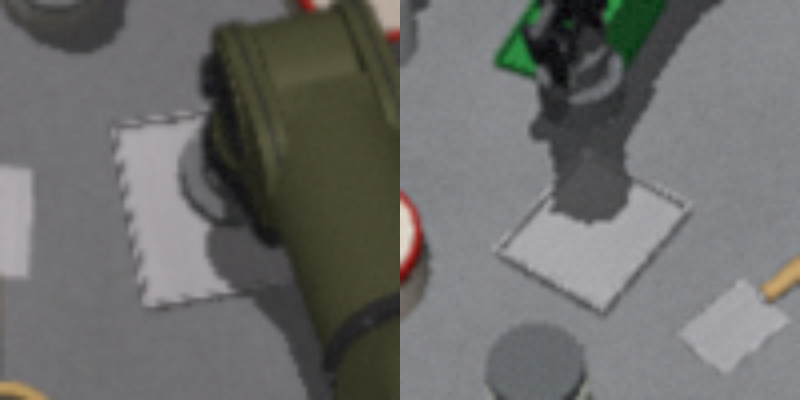

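drive_tool([
  {"tx":-1,"ty":1,"tz":40,"ax":0,"ay":0,"az":0,"gripper":0.4},
  {"tx":-1,"ty":1,"tz":80,"ax":0,"ay":0,"az":0,"gripper":0.4},
  {"tx":-1,"ty":1,"tz":120,"ax":0,"ay":0,"az":0,"gripper":0.4},
  {"tx":-1,"ty":1,"tz":155,"ax":0,"ay":0,"az":0,"gripper":0.4},
  {"tx":-1,"ty":1,"tz":175,"ax":0,"ay":0,"az":0,"gripper":0.4},
  {"tx":-1,"ty":1,"tz":185,"ax":0,"ay":0,"az":0,"gripper":0.4},
  {"tx":-1,"ty":1,"tz":189,"ax":0,"ay":0,"az":0,"gripper":0.4},
  {"tx":-1,"ty":1,"tz":191,"ax":0,"ay":0,"az":0,"gripper":0.4},
  {"tx":-1,"ty":1,"tz":192,"ax":0,"ay":0,"az":0,"gripper":0.4},
  {"tx":-1,"ty":1,"tz":192,"ax":0,"ay":0,"az":0,"gripper":0.4},
])

```text
clock: 11.4
position: [0.5584, -0.1628, 0.0577]
eef_rot: [0.571, 0.821, 0.0, 0.001]
force: [0.1, -0.3, -1.0]
finger_gap: 0.57
gripper_force: 52.0
```

drive_tool([
  {"tx":0,"ty":0,"tz":1,"ax":0,"ay":0,"az":0,"gripper":0.4},
  {"tx":0,"ty":0,"tz":2,"ax":0,"ay":0,"az":0,"gripper":0.4},
  {"tx":0,"ty":0,"tz":3,"ax":0,"ay":0,"az":0,"gripper":0.4},
  {"tx":0,"ty":0,"tz":3,"ax":0,"ay":0,"az":0,"gripper":0.4},
])

```text
clock: 11.8
position: [0.5576, -0.1627, 0.0537]
eef_rot: [0.571, 0.821, -0.0, -0.0]
force: [-0.5, -0.6, -0.5]
finger_gap: 0.569
gripper_force: 52.0
```

drive_tool([
  {"tx":0,"ty":0,"tz":1,"ax":0,"ay":0,"az":0,"gripper":0.4},
  {"tx":0,"ty":0,"tz":2,"ax":0,"ay":0,"az":0,"gripper":0.4},
  {"tx":0,"ty":0,"tz":2,"ax":0,"ay":0,"az":0,"gripper":0.4},
  {"tx":0,"ty":0,"tz":2,"ax":0,"ay":0,"az":0,"gripper":0.4},
])

```text
clock: 12.2
position: [0.5577, -0.1626, 0.0517]
eef_rot: [0.571, 0.821, -0.0, -0.0]
force: [-0.6, 0.5, -1.1]
finger_gap: 0.565
gripper_force: 52.1
```

drive_tool([
  {"tx":0,"ty":0,"tz":1,"ax":0,"ay":0,"az":0,"gripper":0.4},
  {"tx":0,"ty":0,"tz":1,"ax":0,"ay":0,"az":0,"gripper":0.4},
  {"tx":0,"ty":0,"tz":1,"ax":0,"ay":0,"az":0,"gripper":0.4},
])

```text
clock: 12.5
position: [0.5577, -0.1628, 0.0515]
eef_rot: [0.571, 0.821, -0.0, 0.0]
force: [-2.0, -0.4, 4.9]
finger_gap: 0.566
gripper_force: 52.5
```

drive_tool([
  {"tx":0,"ty":0,"tz":0,"ax":0,"ay":0,"az":0,"gripper":0.62},
  {"tx":0,"ty":0,"tz":0,"ax":0,"ay":0,"az":0,"gripper":0.75},
  {"tx":0,"ty":0,"tz":0,"ax":0,"ay":0,"az":0,"gripper":0.9},
  {"tx":0,"ty":0,"tz":0,"ax":0,"ay":0,"az":0,"gripper":0.9},
  {"tx":0,"ty":0,"tz":0,"ax":0,"ay":0,"az":0,"gripper":0.9},
  {"tx":0,"ty":0,"tz":-10,"ax":0,"ay":0,"az":0,"gripper":0.9},
  {"tx":0,"ty":0,"tz":-30,"ax":0,"ay":0,"az":0,"gripper":0.9},
  {"tx":0,"ty":0,"tz":-65,"ax":0,"ay":0,"az":0,"gripper":0.9},
  {"tx":0,"ty":0,"tz":-105,"ax":0,"ay":0,"az":0,"gripper":0.9},
  {"tx":0,"ty":0,"tz":-150,"ax":0,"ay":0,"az":0,"gripper":0.9},
  {"tx":0,"ty":0,"tz":-180,"ax":0,"ay":0,"az":0,"gripper":0.9},
  {"tx":0,"ty":0,"tz":-180,"ax":0,"ay":0,"az":0,"gripper":0.9},
])

```text
clock: 13.7
position: [0.5607, -0.1624, 0.2362]
eef_rot: [0.571, 0.821, 0.002, 0.004]
force: [0.9, 0.2, 0.2]
finger_gap: 0.898
gripper_force: 0.0
```

drive_tool([
  {"tx":0,"ty":0,"tz":0,"ax":0,"ay":0,"az":0,"gripper":0.9},
  {"tx":0,"ty":0,"tz":0,"ax":0,"ay":0,"az":0,"gripper":0.9},
  {"tx":0,"ty":0,"tz":0,"ax":0,"ay":0,"az":0,"gripper":0.9},
  {"tx":0,"ty":0,"tz":0,"ax":0,"ay":0,"az":0,"gripper":0.9},
  {"tx":0,"ty":0,"tz":0,"ax":0,"ay":0,"az":0,"gripper":0.9},
])

```text
clock: 14.2
position: [0.5574, -0.1625, 0.2301]
eef_rot: [0.571, 0.821, -0.0, -0.001]
force: [-1.1, 1.4, 0.6]
finger_gap: 0.899
gripper_force: 0.0
```

```bash
python3 - <<'E'
from h import *
t=camera("top");im=camera("scene")
cv2.imwrite("pics/p5.png",np.hstack([cv2.resize(i[:,:,::-1],(400,400)) for i in(t[165:255,310:400],im[130:230,245:345])]))
s=get_state();print(s["force"],s["position"])
E
```

```text
[0.73241885 0.03802069 0.8914938 ] [ 0.55756693 -0.16254012  0.23041177]
```

View pics/p5.png

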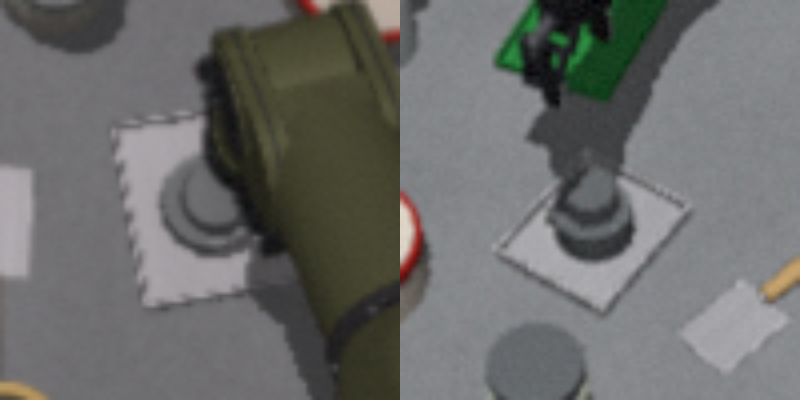

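The cap stands upright in the steel tray, with its grip at about (595,190) in the right-hand crop. The fingers are well above it.

```bash
python3 -c "from cell import *;print(finish_job())"
```

```text
the job is handed in; nothing more can be done
None
```

I pressed the cap, turned it 68° anticlockwise and lifted it off. It now stands upright and released near the centre of the steel tray, and the job was handed in at about 14 s of the 51 s limit; no verdict came back.

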